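# Turn the microscope stage insert home behind its spring tongue

## Task

The aluminium insert lies askew on the microscope stage. Keep its notched corner on the steel peg and, without lifting it, push the opposite, orange-marked corner round until the insert squeezes the sprung red plunger back into the blue fence and the brass tongue pops up behind its other long edge; then let go, so that it stays locked between plunger and tongue. The fence is set at an angle nobody has measured, so feel for the stop, never press on anything harder than 30 newtons, and leave the bottle, the slide box and the objective case where they stand.

Things in the scene. Friction and masses are not known exactly. Their poses are not given: they have to be found in the camera images.
- stage: Fixed microscope stage: white slab, black flat top 45 mm above the bench. Origin: at bench height under the axis of the steel peg (16 mm diameter, 16 mm high above the top). Top spans x -40..220, y -140..170 mm. A steel fence arm, flush with the top, swings about the peg and is locked at an angle A to the stage's x, -0.2 to 0.2 rad: not measured, to be seen or felt. Motor boxes beside it are lower.
- insert: Loose aluminium plate 160 x 120 x 12 mm, 0.3-0.6 kg, flat on the stage top, a 20 mm square notch cut from one corner. Own frame (mm): x -12..148, y -12..108; origin on the underside, on the peg axis when the notch faces (x = 8, y = 8) bear on the peg. Home: origin on the peg axis, x parallel to the fence arm (angle A). Starts 0.45-0.75 rad clockwise of the stage's x, notch 2-6 mm off the peg.
- orange_corner (a point): Corner point under the orange sticker, opposite the notch, half-way up the plate: (148, 108) in the insert's frame. A push on the short edge x = 148 near it, towards the insert's -x, keeps the notch on the peg and turns the insert counter-clockwise. A push on the long edge y = -12 would drive the notch off the peg.
- tongue (a joint): Sprung brass tongue on the fence arm, 24 x 10 mm, at x 105..129, y -22..-12 mm from the peg (axes turned by A). Value in m: 0 = up, 6 mm above the top; about 0.006 = held flush under the insert. It pops up once the insert's edge y = -12 has passed it, with the insert turned slightly (0 to 1 degree) beyond home; the plunger then pushes the insert back against it.
- plunger (a joint): Red sprung plunger, 14 mm thick, in the blue fence (16 mm high, x 60..180 mm, face at y 110.5 mm from the peg, axes turned by A: the hard stop); it pokes out to y 104 at x 112.5. Value in m: 0 = out, grows as the insert's edge y = 108 pushes it back; about 0.004 with the insert home, 0.0065 with it at the fence. Spring 2.8 N out, 4 N pushed back.
- amber_bottle: Amber glass bottle, 40 mm diameter, 85 mm high, standing beyond the stage; origin at the centre of its foot. Leave alone.
- slide_box: Blue plastic slide box 100 x 75 x 35 mm lying beside the stage; origin at the centre of its underside. Leave alone.
- objective_case: Clear case with black cap, 42 mm diameter, 60 mm high, beside the stage; origin at the centre of its foot. Leave alone.
Things that resemble listed ones, but are neither listed nor needed, are in the scene too. There is more than one size of the insert; the one meant has the size given above.

How it is judged:
By the outcome, as a careful person would: the job done as asked, in the order asked, and still so for the second after the job is handed in, with the robot touching nothing.
It also fails if it takes over 58 s, if anything falls off the work surface, if the arm or the gripper's body presses on something with over 40 N, if the wrist force passes 120 N, or if a joint passes its speed limit or range.

## Robot

A 6-joint arm with a two-finger parallel gripper is mounted at the origin on the work surface. World frame = base frame: x ahead of the robot, y to its left, z up, the work surface at z = 0. Lengths are in mm, angles in rad, forces in N, time in s.
With the tool pointing down it reaches from about 275 to 1000 mm from the base axis. Payload 8.4 kg.
Tool frame: the origin (TCP) lies between the finger pads; the fingertips stand r.nose_length ahead of it and the grasp point (between the pads) lies 8 mm behind it (r.nose_length is the distance from the TCP to the fingertips, in mm); y points along the fingers, x is the direction in which the jaws open and shut, and the axes are right-handed (so a half turn about y gives the same grasp; the last joint's range is limited). The gripper opens to 85 mm and grips with 20 to 120 N. Pads are 22 mm wide; open, the fingers measure 114 mm over their backs; the gripper's body (76 mm by 85 mm) begins 54 mm behind the grasp point. The pads swing forward as they close: fully open they stand 13 mm farther back than shut.
Start: joints at [-1.281, 0.353, 1.633, -0, 1.155, -0.002], TCP at [179.796, -598.583, 242.281] pointing down, gripper open.
Joint ranges: [-2.63, 2.63], [-0.92, 2.1], [0.06, 2.66], [-1.3, 4.44], [0, 2.69], [-3.02, 3.02]. Speed limits (rad/s): [2.22, 2.22, 2.79, 3.14, 3.14, 3.14].

## Interface

Orientations are given as [roll, pitch, yaw] about the fixed x, y, z axes, in that order (R = Rz(yaw) Ry(pitch) Rx(roll)).
In Python, from rig import r, cams, order gives the robot as it stands. The module is installed in compiled form; this text tells all that it offers.
- The arm moves only by the shell command python3 -m crank 'ROWS' [FORCE]. ROWS is JSON, a list of rows, each a list of 7 numbers: the turn, a rotation vector about the tool's x, y, z in degrees, then the shift along the tool's x, y, z in cm, then the opening, from -1 (shut) to 1 (fully open). A call has exactly 10 rows; each row shifts and turns the pose as measured when the row begins, along the tool's axes as they then stand; what a row does not reach is not made up. A row lasts 1/12 s, in which the tool goes at most 41.7 mm and 7.16 degrees, less where a joint would pass 70% of its speed; a pose out of reach is approached as far as the arm can. A call with a gripper value outside its range is refused whole. The fingers move at their own pace and stop on an object; FORCE is the grip in N (left out, the last holds). Time passes only in rows, so rows that do not move let the fingers close, or fill a call up. It gives the time, the measured TCP pose, the force and the opening at its end, in the units of the state.
- r.sense(): the state, without advancing time (a new reading comes with each control period).
- cams.grab_frame(name): name is "side" or "top" or "wrist"; returns the picture (420x560x3 uint8, blue, green, red); there is no depth.
- cams.camera_info(name): a dict with "intrinsics" (3x3 intrinsics, pixels), "view" (4x4, takes a point from world to camera coordinates); the wrist camera has in their place "hand_eye" (4x4, takes a point from camera to tool coordinates, whose origin is the TCP and whose axes are the tool frame's). Camera axes: x right, y up, looking along -z (the intrinsics and any distortion apply to the point x, -y, -z); pixel columns grow to the right and rows downward; lengths in mm; the calibration is good to about 2 mm. A picture is of the moment at which its call begins: read the wrist's pose just before it. camera_info takes no time and is no camera call.
- order.sign_off(): hands the job in, once; it reports no verdict.
The state is a dict: "clock": time; "qpos": joint angles; "qvel": joint speeds; "joint_efforts": joint torques, N m; "eef_pos": TCP position; "tcp_rot": TCP orientation; "contact_force": force on the tool from outside, world axes, zero at the start; "wrist_torque": the same for the moment, N m; "opening": opening from 0.0 (shut) to 1.0 (fully open).
Only numpy, scipy, OpenCV 4.12 (cv2) and the standard library are available. Lean on these libraries where they do the work, as an engineer would, in place of code of your own. Each camera call takes 0.05 s, during which the arm holds its last target.

## Working session

There is one attempt and no reset: what is moved stays moved. The work goes in short steps, Python scripts to look and compute and a shell command to move; the robot and the scene stay as the last step left them, time stands still between calls to the robot, and variables do not carry over. Pictures are saved under pics/ and viewed, and the job is handed in when it is done.

```bash
mkdir -p pics; python3 - <<'E'
from rig import r,cams,order
import cv2
s=r.sense(); print(s, r.nose_length)
for n in ("side","top","wrist"):
    cv2.imwrite(f"pics/{n}0.png",cams.grab_frame(n))
    print(n,cams.camera_info(n))
E
```

```text
{'clock': 0.0, 'qpos': array([-1.28140387e+00,  3.53654285e-01,  1.63411652e+00, -4.61209058e-05,
        1.15520766e+00, -2.42751028e-03]), 'qvel': array([ 6.29072480e-04,  3.63810353e-04, -4.25109519e-04, -2.51991808e-03,
        2.49890483e-05, -9.29476945e-04]), 'joint_efforts': array([-7.11255616e-04, -6.05257130e+01, -3.42072630e+01, -1.22819424e-04,
        9.23430955e-03, -2.06730931e-05]), 'eef_pos': array([ 179.65054228, -598.15050542,  241.5653768 ]), 'tcp_rot': array([-1.57083513e+00,  1.38591270e-03, -1.27895774e+00]), 'contact_force': array([ 0.37981473, -0.16403224,  0.06615182]), 'wrist_torque': array([ 0.01247819, -0.02409237,  0.04805257]), 'opening': 1.0001902191412886} 11.0
side {'intrinsics': array([[408.6142201 ,   0.        , 276.36655349],
       [  0.        , 408.6142201 , 214.30844392],
       [  0.        ,   0.        ,   1.        ]]), 'view': array([[-9.94692995e-01, -1.01603558e-01, -1.62037578e-02,
         4.63470152e+02],
       [ 6.33567748e-02, -7.28963240e-01,  6.81614638e-01,
        -3.58265666e+01],
       [-8.10664159e-02,  6.76970688e-01,  7
[... 481 characters left out ...]
      [-1.40896734e-01,  2.71531549e-03,  9.90020574e-01,
        -9.23282472e+02],
       [ 0.00000000e+00,  0.00000000e+00,  0.00000000e+00,
         1.00000000e+00]])}
wrist {'intrinsics': array([[332.13385985,   0.        , 281.05761361],
       [  0.        , 332.13385985, 207.75586502],
       [  0.        ,   0.        ,   1.        ]]), 'hand_eye': array([[ 9.99999893e-01, -2.13302610e-04,  4.11629522e-04,
         1.80725959e-01],
       [ 4.56894885e-04,  3.02819852e-01, -9.53047705e-01,
        -1.32046438e+02],
       [ 7.86379725e-05,  9.53047791e-01,  3.02819917e-01,
         7.79049366e+01],
       [ 0.00000000e+00,  0.00000000e+00,  0.00000000e+00,
         1.00000000e+00]])}
```

View pics/side0.png

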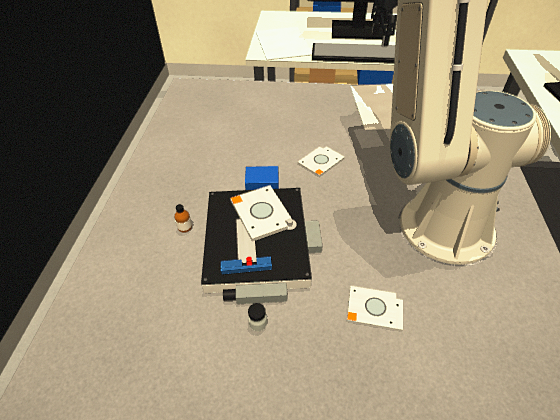

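View pics/top0.png

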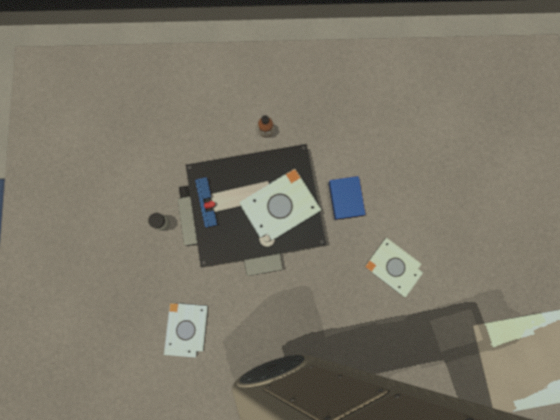

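View pics/wrist0.png

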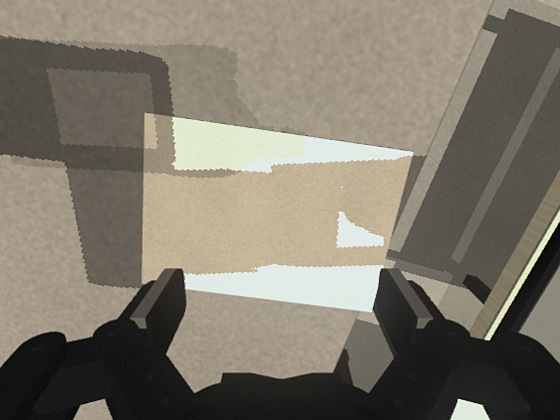

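The side view shows three plates: one on the stage at (262,212), and two off it at (321,160) and (376,307). In the top view they are at (280,206), (396,267) and (186,330). Only the one on the stage, with its notch at the peg, fits the description. I'll check that with enlarged crops.

```bash
python3 - <<'E'
import cv2
t=cv2.imread("pics/top0.png");s=cv2.imread("pics/side0.png")
def crop(im,x,y,w,h,k,n):
    c=cv2.resize(im[y:y+h,x:x+w],None,fx=k,fy=k,interpolation=cv2.INTER_CUBIC)
    for i in range(0,w,20):
        cv2.putText(c,str(x+i),(i*k,10),0,.35,(0,255,255),1); cv2.line(c,(i*k,12),(i*k,18),(0,255,255),1)
    for j in range(0,h,20):
        cv2.putText(c,str(y+j),(0,j*k+4),0,.35,(0,255,255),1)
    cv2.imwrite(f"pics/{n}.png",c)
crop(t,175,140,160,120,5,"top_c");crop(s,195,165,140,120,5,"side_c")
E
```

```text
(no output)
```

View pics/top_c.png

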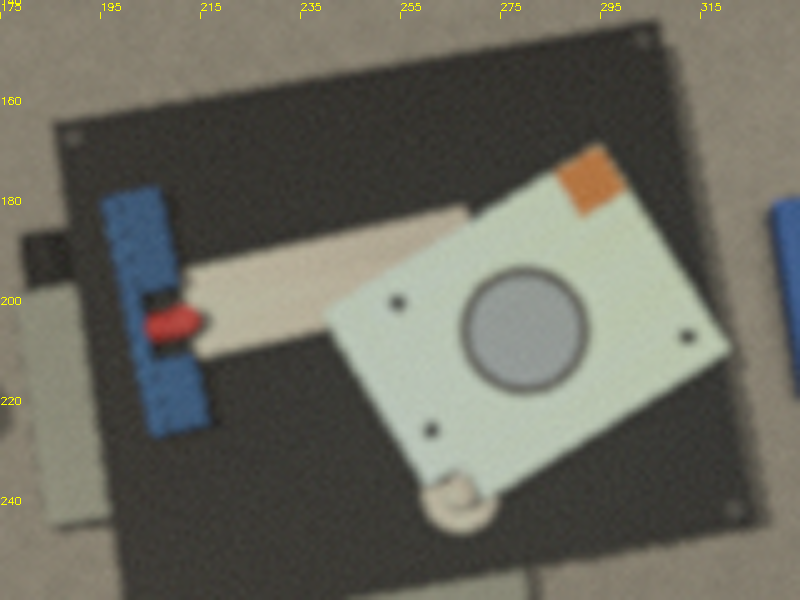

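View pics/side_c.png

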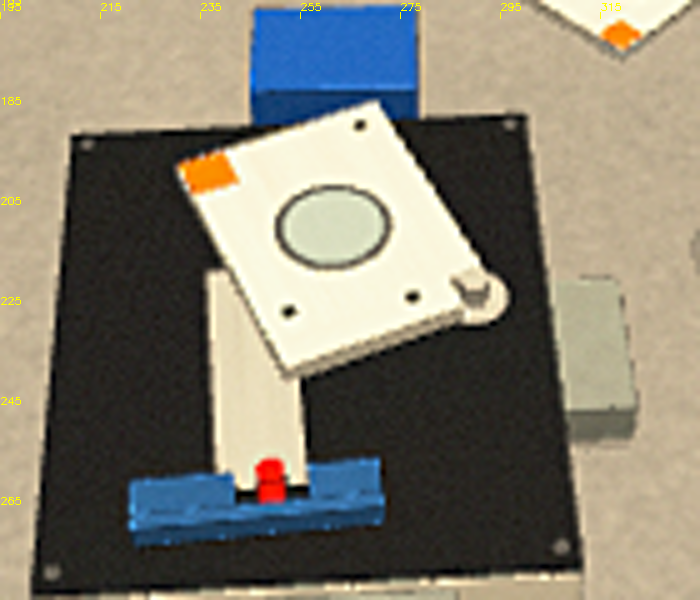

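The crops confirm that the stage plate is the one meant. Its orange corner is at top (295,169) and side (230,198), and the notch sits at the peg at top (267,237) and side (290,223). Next I'll fit the poses from both views.

```bash
cat > h.py <<'E'
import numpy as np
from rig import r,cams
from scipy.spatial.transform import Rotation as Ro
def proj(name,P):
    ci=cams.camera_info(name);V=np.array(ci['view']);K=np.array(ci['intrinsics'])
    P=np.atleast_2d(P);c=P@V[:3,:3].T+V[:3,3]
    return np.c_[K[0,0]*c[:,0]/-c[:,2]+K[0,2], -K[1,1]*c[:,1]/-c[:,2]+K[1,2]]
def wproj(pos,rot,P):
    ci=cams.camera_info('wrist');H=np.array(ci['hand_eye']);K=np.array(ci['intrinsics'])
    R=Ro.from_euler('xyz',rot).as_matrix()
    t=(np.atleast_2d(P)-pos)@R; c=(t-H[:3,3])@H[:3,:3]
    return np.c_[K[0,0]*c[:,0]/-c[:,2]+K[0,2], -K[1,1]*c[:,1]/-c[:,2]+K[1,2]]
def rot2(a): return np.array([[np.cos(a),-np.sin(a)],[np.sin(a),np.cos(a)]])
E
cat > fit.py <<'E'
from h import *
from scipy.optimize import least_squares
T=lambda x,y:(175+x/5,140+y/5); S=lambda x,y:(195+x/5,165+y/5)
obs=[('top','s',220,170,45,T(57,123)),('top','s',220,-140,45,T(657,22)),('top','s',-40,-140,45,T(760,522)),
('side','s',220,-140,45,S(72,135)),('side','s',-40,-140,45,S(527,115)),('side','s',-40,170,45,S(580,572)),('side','s',220,170,45,S(33,595)),
('top','i',148,108,57,T(602,143)),('top','i',-12,108,57,T(323,312)),('top','i',148,-12,57,T(730,348)),('top','i',8,-12,57,T(497,494)),
('side','i',148,108,57,S(177,167)),('side','i',148,-12,57,S(380,100)),('side','i',-12,108,57,S(285,372)),
('top','s',0,0,61,T(461,487)),('side','s',0,0,61,S(477,288)),
('top','f',180,110.5,61,T(160,186)),('top','f',60,110.5,61,T(209,424)),('side','f',180,110.5,61,S(130,480)),('side','f',60,110.5,61,S(380,460))]
def res(p,full=False):
    out=[]
    for c,k,x,y,z,uv in obs:
        o,a={'s':(p[:2],p[2]),'f':(p[:2],p[2]+p[3]),'i':(p[4:6],p[6])}[k]
        q=o+rot2(a)@[x,y]
        d=(p[7:9] if c=='top' else p[9:11])
        zz=z+(p[11] if k!='b' else 0)
        out.append(proj(c,[q[0]+d[0],q[1]+d[1],zz])[0]-uv)
    out=np.array(out)
    if full: return out
    return np.r_[out.ravel(),p[7:11]/4, p[11]/2]
p0=np.r_[400,50,0,0,400,50,-.6,0,0,0,0,0]
s=least_squares(res,p0,loss='soft_l1');p=s.x
print(np.round(p,3))
for o,e in zip(obs,res(p,True)): print(o[:5],np.round(e,2))
for a in ((148,108),(148,92),(148,-12),(-12,108)): print(a,p[4:6]+rot2(p[6])@a)
np.save('p.npy',p)
E
python3 fit.py
```

```text
Traceback (most recent call last):
  File "fit.py", line 22, in <module>
    s=least_squares(res,p0,loss='soft_l1');p=s.x
  File "fit.py", line 17, in res
    out.append(proj(c,[q[0]+d[0],q[1]+d[1],zz])[0]-uv)
               ~~~~^^^^^^^^^^^^^^^^^^^^^^^^^^^^
  File "h.py", line 5, in proj
    ci=cams.camera_info(name);V=np.array(ci['view']);K=np.array(ci['intrinsics'])
ValueError: time passes only in moves, steps and waits
```

```bash
python3 - <<'E'
s=open('h.py').read()
s=s.replace("def proj","CI={n:cams.camera_info(n) for n in('top','side','wrist')}\ndef proj",1).replace("ci=cams.camera_info(name)","ci=CI[name]").replace("ci=cams.camera_info('wrist')","ci=CI['wrist']")
open('h.py','w').write(s)
E
python3 fit.py
```

```text
[ 4.23699e+02  6.50060e+01  1.50000e-01  5.20000e-02  4.26876e+02
  6.46460e+01 -1.04200e+00  1.36600e+00 -2.50500e+00 -1.36600e+00
  2.50500e+00 -1.71800e+00]
('top', 's', 220, 170, 45) [-0.84 -0.35]
('top', 's', 220, -140, 45) [ 0.64 -0.85]
('top', 's', -40, -140, 45) [-0.26  0.7 ]
('side', 's', 220, -140, 45) [0.18 0.13]
('side', 's', -40, -140, 45) [0.04 0.05]
('side', 's', -40, 170, 45) [ 1.07 -0.82]
('side', 's', 220, 170, 45) [-0.42  0.09]
('top', 'i', 148, 108, 57) [ 0.05 -0.  ]
('top', 'i', -12, 108, 57) [ 0.34 -0.22]
('top', 'i', 148, -12, 57) [ 0.66 -0.15]
('top', 'i', 8, -12, 57) [-1.7  0.9]
('side', 'i', 148, 108, 57) [0.01 0.05]
('side', 'i', 148, -12, 57) [-0.93  0.68]
('side', 'i', -12, 108, 57) [ 0.26 -0.54]
('top', 's', 0, 0, 61) [-0.1   1.01]
('side', 's', 0, 0, 61) [-0.37 -1.43]
('top', 'f', 180, 110.5, 61) [-0.01 -0.18]
('top', 'f', 60, 110.5, 61) [ 0.11 -0.37]
('side', 'f', 180, 110.5, 61) [0.03 0.61]
('side', 'f', 60, 110.5, 61) [-0.08  0.12]
(148, 108) [594.82452253  -8.57461328]
(148, 92) [581.01369836 -16.65304974]
(148, -12) [491.24334122 -69.16288671]
(-12, 108) [514.04015796 129.53362847]
```

The fit is consistent: residuals are under about 1 px, the insert's origin is 3.2 mm from the peg, and the fence is at about 0.20 rad in the world frame. One disagreement is that the insert measures about 1.19 rad clockwise of the stage's x, while the text says 0.45–0.75. I trust the measurement, but I'll recheck it with the wrist camera from closer. I'll move over the pushing side with the gripper shut.

```bash
python3 -m crank '[[0,0,0,-2.07,0,2.76,-1],[0,0,0,-2.07,0,2.76,-1],[0,0,0,-2.07,0,2.76,-1],[0,0,0,-2.07,0,2.76,-1],[0,0,0,-2.07,0,2.76,-1],[0,0,0,-2.07,0,2.76,-1],[0,0,0,-2.07,0,2.76,-1],[0,0,0,-2.07,0,2.76,-1],[0,0,0,-2.07,0,2.76,-1],[0,0,0,-2.07,0,2.76,-1]]' 40
python3 -m crank '[[0,-4,0,-2,0,2,-1],[0,-4,0,-2,0,2,-1],[0,-4,0,-2,0,2,-1],[0,0,0,-2,0,2,-1],[0,0,0,-2,0,2,-1],[0,0,0,-2,0,2,-1],[0,0,0,-1,0,1,-1],[0,0,0,0,0,0,-1],[0,0,0,0,0,0,-1],[0,0,0,0,0,0,-1]]'
```

```text
clock: 0.98
eef_pos: [387.6, -313.5, 238.9]
tcp_rot: [-1.573, 0.002, -1.289]
contact_force: [0.4, -0.8, -0.2]
opening: -0.002
clock: 1.82
eef_pos: [455.3, -127.0, 238.2]
tcp_rot: [-1.572, 0.003, -1.061]
contact_force: [-0.7, 0.3, 0.5]
opening: 0.001
```

```bash
python3 - <<'E'
from h import *
import cv2
s=r.sense();im=cams.grab_frame('wrist');cv2.imwrite('pics/w1.png',im)
p=np.load('p.npy')
print(s['eef_pos'],s['tcp_rot'])
for n,o,a,q,z in [('peg',p[:2],0,(0,0),61)]+[('i',p[4:6],p[6],q,57) for q in((148,108),(148,-12),(-12,108),(8,-12))]+[('f',p[:2],p[2]+p[3],q,61) for q in((180,110.5),(60,110.5))]:
    w=o+rot2(a)@q; print(n,q,w.round(1),wproj(s['eef_pos'],s['tcp_rot'],[w[0],w[1],z]).round(1))
E
```

```text
[ 455.32298859 -127.01942466  238.23454358] [-1.57171215  0.00327995 -1.06098787]
peg (0, 0) [423.7  65. ] [[ 78.1 115.8]]
i (148, 108) [594.8  -8.6] [[237.8 -30.4]]
i (148, -12) [491.2 -69.2] [[245.6 123. ]]
i (-12, 108) [514.  129.5] [[ 40.7 -25.6]]
i (8, -12) [420.6  51.7] [[ 93.5 126. ]]
f (180, 110.5) [577.9 209.3] [[ -46.2 -182.5]]
f (60, 110.5) [460.4 185.3] [[-48.7   0.7]]
```

View pics/w1.png

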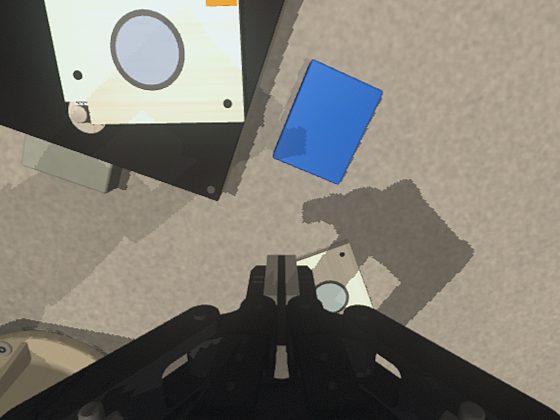

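The wrist view agrees. The insert corner (148,-12) is seen at (243,122) against a predicted (246,123), and the peg at about (83,112) against (78,116). The insert's edges are parallel to the tool, so 1.04 rad world is right and the slide box (325,120) is clear. I'll move beside the orange corner and go down.

```bash
python3 -m crank '[[0,-1,0,0,1,3,-1],[0,0,0,0,1,3,-1],[0,0,0,0,1,3,-1],[0,0,0,0,1,3,-1],[0,0,0,0,1,2.5,-1],[0,0,0,0,1,1.5,-1],[0,0,0,0,1,0.5,-1],[0,0,0,0,1,0,-1],[0,0,0,0,0.5,0,-1],[0,0,0,0,0,0,-1]]'
python3 - <<'E'
from h import *
import cv2
s=r.sense();im=cams.grab_frame('wrist');cv2.imwrite('pics/w2.png',im)
p=np.load('p.npy')
print(s['eef_pos'],s['tcp_rot'],'insert frame',rot2(-p[6])@(s['eef_pos'][:2]-p[4:6]))
for n,o,a,q,z in [('peg',p[:2],0,(0,0),61)]+[('i',p[4:6],p[6],q,57) for q in((148,108),(148,-12),(-12,108),(8,-12))]+[('f',p[:2],p[2]+p[3],q,61) for q in((180,110.5),(60,110.5))]:
    w=o+rot2(a)@q; print(n,q,w.round(1),wproj(s['eef_pos'],s['tcp_rot'],[w[0],w[1],z]).round(1))
E
```

```text
clock: 2.7
eef_pos: [602.0, -54.1, 147.8]
tcp_rot: [-1.573, 0.0, -1.057]
contact_force: [-1.2, -0.5, -0.3]
opening: -0.004
[602.04815097 -54.09602359 147.80399893] [-1.57339788e+00  3.97722805e-04 -1.05732286e+00] insert frame [190.94023859  91.2514026 ]
peg (0, 0) [423.7  65. ] [[ 38.1 334.5]]
i (148, 108) [594.8  -8.6] [[218.8 195.1]]
i (148, -12) [491.2 -69.2] [[229.6 338.6]]
i (-12, 108) [514.  129.5] [[-10.1 198.5]]
i (8, -12) [420.6  51.7] [[ 56.6 340.8]]
f (180, 110.5) [577.9 209.3] [[-121.5   48.4]]
f (60, 110.5) [460.4 185.3] [[-113.8  226.5]]
```

View pics/w2.png

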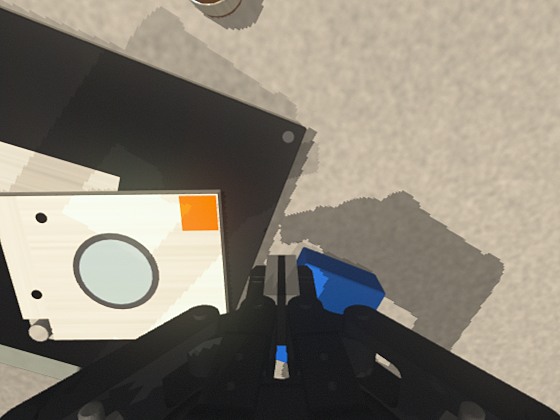

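Orange corner at (219,190), against a predicted (219,195): good. Going down.

```bash
python3 -m crank '[[0,-0.5,0,0,1.2,0,-1],[0,0,0,0,1.2,0,-1],[0,0,0,0,1.2,0,-1],[0,0,0,0,1.2,0,-1],[0,0,0,0,1.2,0,-1],[0,0,0,0,1,0,-1],[0,0,0,0,0.8,0,-1],[0,0,0,0,0.4,0,-1],[0,0,0,0,0,0,-1],[0,0,0,0,0,0,-1]]'
python3 - <<'E'
from h import *
s=r.sense();p=np.load('p.npy');print(s['eef_pos'],s['tcp_rot'],'insert frame',rot2(-p[6])@(s['eef_pos'][:2]-p[4:6]),s['contact_force'])
E
```

```text
clock: 3.58
eef_pos: [599.0, -56.8, 59.1]
tcp_rot: [-1.573, -0.0, -1.05]
contact_force: [-0.3, -0.1, -0.7]
opening: 0.002
[599.04690485 -56.76951644  59.14252069] [-1.57307021e+00 -2.93916198e-04 -1.05042161e+00] insert frame [191.73259881  87.31094482] [-0.30102008 -0.14442738 -0.71274775]
```

```bash
python3 -m crank '[[0,0,0,-0.5,0,0,-1],[0,0,0,-0.5,0,0,-1],[0,0,0,-0.5,0,0,-1],[0,0,0,-0.5,0,0,-1],[0,0,0,-0.3,0,0,-1],[0,0,0,-0.2,0,0,-1],[0,0,0,-0.2,0,0,-1],[0,0,0,-0.2,0,0,-1],[0,0,0,-0.2,0,0,-1],[0,0,0,0,0,0,-1]]'
python3 - <<'E'
from h import *
import cv2
s=r.sense();p=np.load('p.npy');print(s['eef_pos'],s['tcp_rot'],'insert frame',rot2(-p[6])@(s['eef_pos'][:2]-p[4:6]),s['contact_force'])
cv2.imwrite('pics/w3.png',cams.grab_frame('wrist'))
E
```

```text
clock: 4.42
eef_pos: [583.6, -26.4, 62.0]
tcp_rot: [-1.569, -0.003, -1.05]
contact_force: [0.4, 0.2, 0.2]
opening: -0.002
[583.60391345 -26.3838814   61.99467782] [-1.56910886 -0.00280891 -1.04961071] insert frame [157.70723082  89.32269375] [0.43502536 0.23660309 0.24090393]
```

View pics/w3.png

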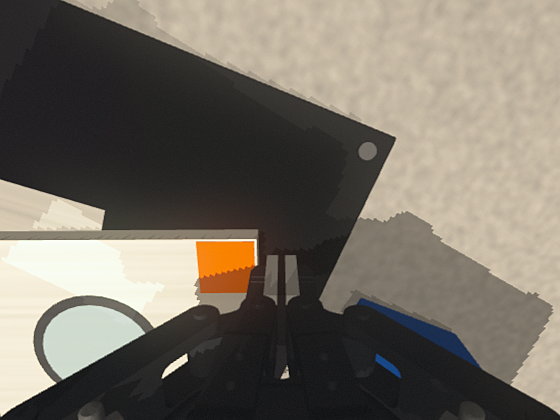

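The fingertip at (265,270) is about 1–2 mm short of the short edge, at the orange sticker, and z has drifted up 3 mm. I'll correct the height and feel for contact.

```bash
python3 -m crank '[[0,0,0,0,0.2,0,-1],[0,0,0,-0.05,0.05,0,-1],[0,0,0,-0.1,0,0,-1],[0,0,0,-0.1,0,0,-1],[0,0,0,-0.1,0,0,-1],[0,0,0,-0.1,0,0,-1],[0,0,0,-0.1,0,0,-1],[0,0,0,-0.1,0,0,-1],[0,0,0,-0.1,0,0,-1],[0,0,0,0,0,0,-1]]'
python3 - <<'E'
from h import *
s=r.sense();p=np.load('p.npy');print(s['eef_pos'],s['tcp_rot'],'insert frame',rot2(-p[6])@(s['eef_pos'][:2]-p[4:6]),s['contact_force'])
E
```

```text
clock: 5.3
eef_pos: [584.8, -21.4, 60.7]
tcp_rot: [-1.562, -0.01, -1.05]
contact_force: [2.2, -3.2, 1.2]
opening: 0.002
[584.76684447 -21.43444738  60.67990379] [-1.56153978 -0.00980655 -1.04990083] insert frame [154.02216215  92.825489  ] [ 2.16733831 -3.20236861  1.23886788]
```

Contact felt at about 4 N, with the finger half-thickness about 6 mm. Now I'll push round on an arc about the peg, turning the tool along with the plate.

```bash
cat > st.py <<'E'
from h import *
s=r.sense();p=np.load('p.npy');ph=s['tcp_rot'][2]
print('t',round(s['clock'],2),'pos',s['eef_pos'].round(1),'rot',s['tcp_rot'].round(3),'tool-frame from peg',(rot2(-ph)@(s['eef_pos'][:2]-p[:2])).round(1),'F tool x,z,down',(rot2(-ph)@s['contact_force'][:2]).round(1),-s['contact_force'][2].round(1))
import sys,cv2
if len(sys.argv)>1:
    for n in sys.argv[2:]: cv2.imwrite(f'pics/{n}{sys.argv[1]}.png',cams.grab_frame(n))
E
python3 -m crank '[[-0.5,-1,0.5,-0.15,0,0.2,-1],[0,-1.5,0,-0.23,0,0.36,-1],[0,-1.5,0,-0.23,0,0.36,-1],[0,-1.5,0,-0.23,0,0.36,-1],[0,-1.5,0,-0.23,0,0.36,-1],[0,-1.5,0,-0.23,0,0.36,-1],[0,-1.5,0,-0.23,0,0.36,-1],[0,-1.5,0,-0.23,0,0.36,-1],[0,-1.5,0,-0.23,0,0.36,-1],[0,0,0,0,0,0,-1]]'
python3 st.py 4 wrist top
```

```text
clock: 6.13
eef_pos: [599.9, 16.6, 60.9]
tcp_rot: [-1.57, -0.002, -0.799]
contact_force: [4.0, -2.0, 0.7]
opening: 0.001
t 6.13 pos [599.9  16.6  60.9] rot [-1.57  -0.002 -0.799] tool-frame from peg [157.6  92.5] F tool x,z,down [4.2 1.5] -0.7
```

View pics/wrist4.png

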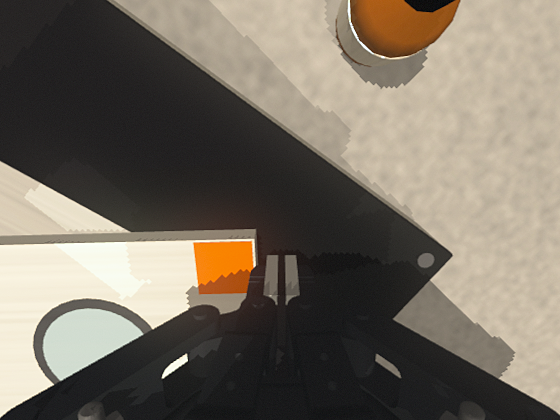

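The plate follows, with the orange sticker at (225,265) flush against the finger and about 4 N on the tool. Continuing.

```bash
python3 -m crank '[[0,-2,0,-0.23,0,0.36,-1],[0,-2,0,-0.23,0,0.36,-1],[0,-1.6,0,-0.23,0,0.37,-1],[0,-1.6,0,-0.23,0,0.37,-1],[0,-1.6,0,-0.23,0,0.37,-1],[0,-1.6,0,-0.23,0,0.37,-1],[0,-1.6,0,-0.23,0,0.37,-1],[0,-1.6,0,-0.23,0,0.37,-1],[0,-1.6,0,-0.23,0,0.37,-1],[0,0,0,0,0,0,-1]]'
python3 st.py 5 wrist top
```

```text
clock: 7.07
eef_pos: [604.0, 56.2, 61.6]
tcp_rot: [-1.571, -0.002, -0.521]
contact_force: [5.5, 0.2, 0.5]
opening: 0.001
t 7.07 pos [604.   56.2  61.6] rot [-1.571 -0.002 -0.521] tool-frame from peg [160.8  82.1] F tool x,z,down [4.7 2.9] -0.5
```

View pics/wrist5.png

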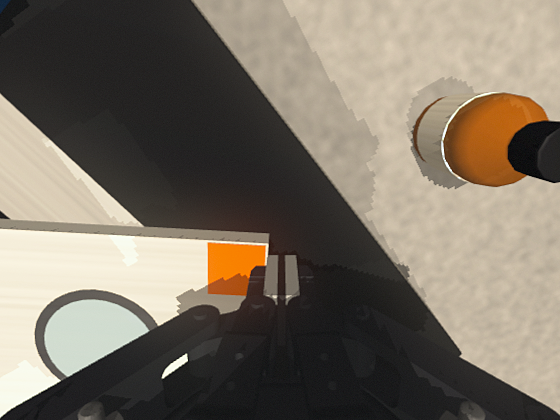

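View pics/top5.png

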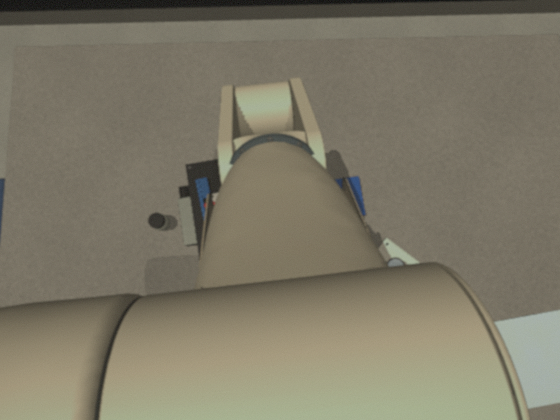

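Plate following. The sticker is at (237,268), and the tool is turned about 3° ahead of the plate. Bottle clear at (490,140).

```bash
python3 -m crank '[[0,-0.8,0,-0.23,0.02,0.38,-1],[0,-0.8,0,-0.23,0.02,0.38,-1],[0,-1.2,0,-0.23,0.02,0.38,-1],[0,-1.2,0,-0.23,0,0.38,-1],[0,-1.2,0,-0.23,0,0.38,-1],[0,-1.3,0,-0.23,0,0.38,-1],[0,-1.3,0,-0.23,0,0.38,-1],[0,-1.3,0,-0.23,0,0.38,-1],[0,-1.3,0,-0.23,0,0.38,-1],[0,0,0,0,0,0,-1]]'
python3 st.py 6 wrist side
```

```text
clock: 8.0
eef_pos: [600.5, 99.1, 61.6]
tcp_rot: [-1.572, -0.004, -0.323]
contact_force: [2.5, -1.3, 2.7]
opening: 0.001
t 8.0 pos [600.5  99.1  61.6] rot [-1.572 -0.004 -0.323] tool-frame from peg [156.9  88.4] F tool x,z,down [ 2.8 -0.4] -2.7
```

View pics/wrist6.png

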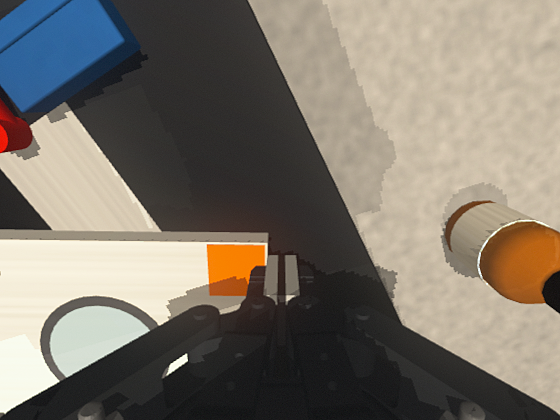

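View pics/side6.png

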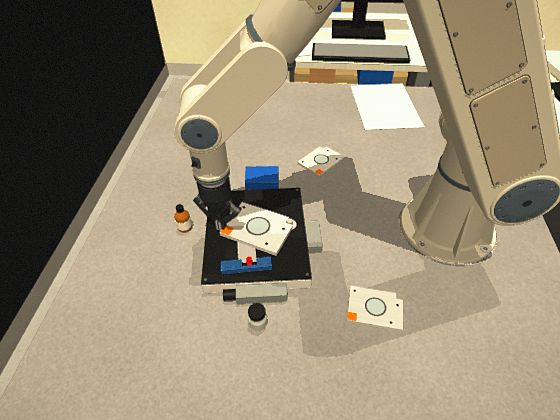

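Insert at about −0.33 rad, still flush (sticker (237,270)). The plunger shows at (10,135) and the fence at (70,55). The bottle is about 80 mm off and the distance is growing. Continuing, then slower.

```bash
python3 -m crank '[[0,-1.3,0,-0.22,0.02,0.38,-1],[0,-1.3,0,-0.22,0.02,0.38,-1],[0,-1.3,0,-0.22,0.01,0.38,-1],[0,-1.3,0,-0.22,0.01,0.38,-1],[0,-1.3,0,-0.22,0.01,0.38,-1],[0,-1.3,0,-0.22,0.01,0.38,-1],[0,-1.3,0,-0.22,0,0.38,-1],[0,-1.3,0,-0.22,0,0.38,-1],[0,-1.3,0,-0.22,0,0.38,-1],[0,0,0,0,0,0,-1]]'
python3 st.py 7 wrist side
```

```text
clock: 8.93
eef_pos: [588.4, 137.6, 61.6]
tcp_rot: [-1.574, -0.004, -0.103]
contact_force: [2.3, -1.2, 3.3]
opening: -0.0
t 8.93 pos [588.4 137.6  61.6] rot [-1.574 -0.004 -0.103] tool-frame from peg [156.4  89.1] F tool x,z,down [ 2.5 -0.9] -3.3
```

View pics/wrist7.png

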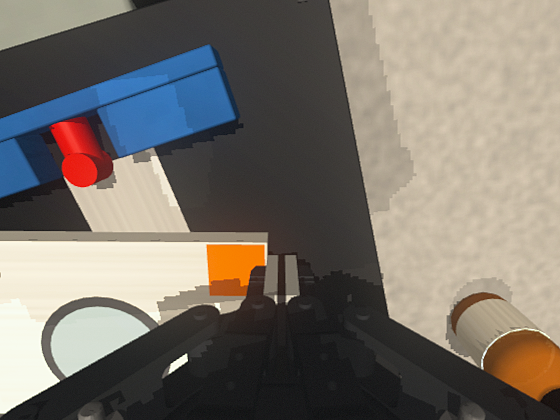

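Insert at about −0.11 rad; the plunger at (82,165) and fence lie ahead, with about 0.3 rad to go. Next, 10° at moderate speed.

```bash
python3 -m crank '[[0,-1.3,0,-0.22,0.02,0.37,-1],[0,-1.3,0,-0.22,0.02,0.37,-1],[0,-1.3,0,-0.22,0.01,0.37,-1],[0,-1.3,0,-0.22,0.01,0.37,-1],[0,-1.3,0,-0.22,0.01,0.37,-1],[0,-1.3,0,-0.22,0.01,0.37,-1],[0,-1,0,-0.16,0,0.28,-1],[0,-0.5,0,-0.08,0,0.14,-1],[0,-0.5,0,-0.08,0,0.14,-1],[0,0,0,0,0,0,-1]]'
python3 st.py 8 wrist
```

```text
clock: 9.87
eef_pos: [574.0, 165.1, 61.6]
tcp_rot: [-1.576, -0.007, 0.075]
contact_force: [2.5, 0.1, 4.7]
opening: 0.001
t 9.87 pos [574.  165.1  61.6] rot [-1.576 -0.007  0.075] tool-frame from peg [157.4  88.6] F tool x,z,down [ 2.5 -0.1] -4.7
```

View pics/wrist8.png

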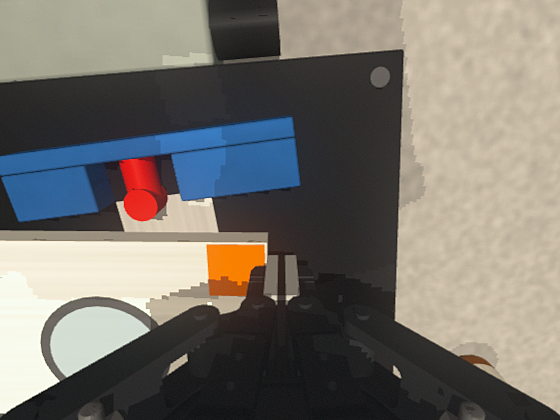

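Insert at about 0.075 rad, with the fence about 0.11 rad ahead. An upward 4.7 N shows my small downward corrections are making the finger lean on the plate, so I'll ease up. Now fine steps.

```bash
python3 -m crank '[[0,-0.5,0,-0.08,-0.04,0.14,-1],[0,-0.5,0,-0.08,-0.04,0.14,-1],[0,-0.5,0,-0.08,-0.02,0.14,-1],[0,-0.5,0,-0.08,0,0.14,-1],[0,-0.5,0,-0.08,0,0.14,-1],[0,-0.5,0,-0.08,0,0.14,-1],[0,-0.4,0,-0.07,0,0.11,-1],[0,-0.4,0,-0.07,0,0.11,-1],[0,0,0,0,0,0,-1],[0,0,0,0,0,0,-1]]'
python3 st.py 9 wrist
```

```text
clock: 10.75
eef_pos: [565.4, 175.9, 61.6]
tcp_rot: [-1.576, -0.005, 0.147]
contact_force: [3.2, 0.2, 2.1]
opening: -0.003
t 10.75 pos [565.4 175.9  61.6] rot [-1.576 -0.005  0.147] tool-frame from peg [156.4  89. ] F tool x,z,down [ 3.2 -0.3] -2.1
```

View pics/wrist9.png

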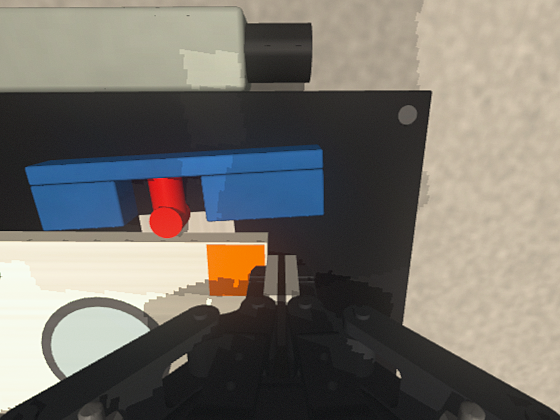

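The insert is just reaching the plunger (168,222). Now very fine steps, watching the force.

```bash
python3 -m crank '[[0,-0.3,0,-0.05,0,0.08,-1],[0,-0.3,0,-0.05,0,0.08,-1],[0,-0.3,0,-0.05,0,0.08,-1],[0,-0.3,0,-0.05,0,0.08,-1],[0,-0.3,0,-0.05,0,0.08,-1],[0,-0.3,0,-0.05,0,0.08,-1],[0,0,0,0,0,0,-1],[0,0,0,0,0,0,-1],[0,0,0,0,0,0,-1],[0,0,0,0,0,0,-1]]'
python3 st.py 10 wrist
```

```text
clock: 11.63
eef_pos: [561.7, 180.5, 61.6]
tcp_rot: [-1.577, -0.005, 0.181]
contact_force: [3.2, -0.2, 1.5]
opening: -0.001
t 11.63 pos [561.7 180.5  61.6] rot [-1.577 -0.005  0.181] tool-frame from peg [156.6  88.7] F tool x,z,down [ 3.1 -0.7] -1.5
```

View pics/wrist10.png

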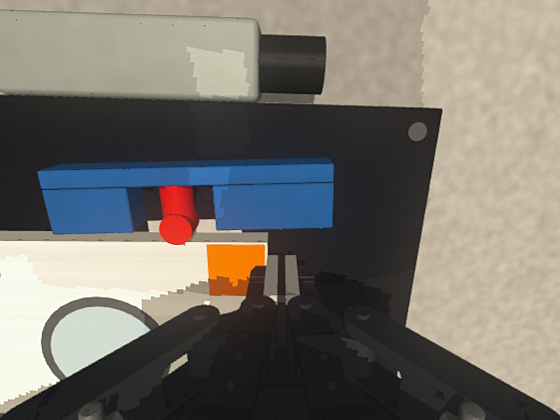

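```bash
python3 -m crank '[[0,-0.3,0,-0.05,0,0.08,-1],[0,-0.3,0,-0.05,0,0.08,-1],[0,-0.2,0,-0.04,0,0.06,-1],[0,-0.2,0,-0.04,0,0.06,-1],[0,0,0,0,0,0,-1],[0,0,0,0,0,0,-1],[0,0,0,0,0,0,-1],[0,0,0,0,0,0,-1],[0,0,0,0,0,0,-1],[0,0,0,0,0,0,-1]]'
python3 st.py 11 wrist side
```

```text
clock: 12.52
eef_pos: [560.0, 182.5, 61.6]
tcp_rot: [-1.578, -0.006, 0.201]
contact_force: [3.9, -2.0, 1.5]
opening: -0.003
t 12.52 pos [560.  182.5  61.6] rot [-1.578 -0.006  0.201] tool-frame from peg [157.   87.9] F tool x,z,down [ 3.5 -2.8] -1.5
```

View pics/wrist11.png

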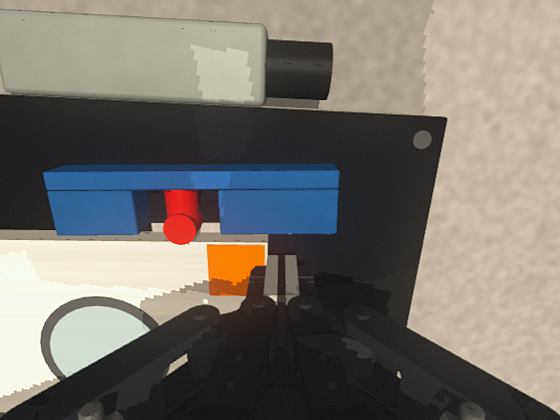

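```bash
python3 - <<'E'
import cv2
s=cv2.imread("pics/side11.png");cv2.imwrite("pics/side11c.png",cv2.resize(s[170:290,195:335],None,fx=5,fy=5,interpolation=cv2.INTER_CUBIC))
E
```

```text
(no output)
```

View pics/side11c.png

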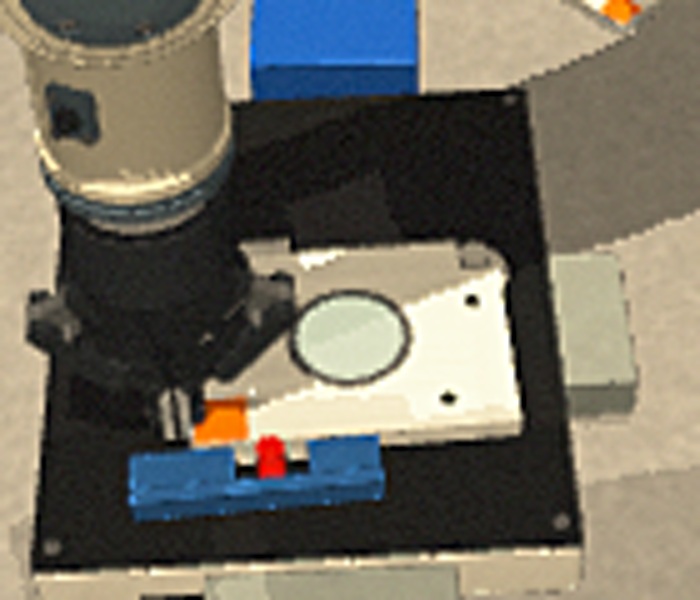

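The insert is now about parallel to the fence, and the plunger is partly in at (180,228). Force is only 3.5 N, so there's no stop yet. Pushing on in 0.2° steps to feel it.

```bash
python3 -m crank '[[0,-0.2,0,-0.04,0,0.05,-1],[0,-0.2,0,-0.04,0,0.05,-1],[0,-0.1,0,-0.04,0,0.04,-1],[0,0,0,0,0,0,-1],[0,0,0,0,0,0,-1],[0,0,0,0,0,0,-1],[0,0,0,0,0,0,-1],[0,0,0,0,0,0,-1],[0,0,0,0,0,0,-1],[0,0,0,0,0,0,-1]]'
python3 st.py 12 wrist side
python3 - <<'E'
import cv2
s=cv2.imread("pics/side12.png");cv2.imwrite("pics/side12c.png",cv2.resize(s[205:275,215:305],None,fx=8,fy=8,interpolation=cv2.INTER_CUBIC))
E
```

```text
clock: 13.45
eef_pos: [559.0, 183.6, 61.7]
tcp_rot: [-1.578, -0.007, 0.211]
contact_force: [4.2, -0.9, 1.6]
opening: 0.0
t 13.45 pos [559.  183.6  61.7] rot [-1.578 -0.007  0.211] tool-frame from peg [157.1  87.7] F tool x,z,down [ 3.9 -1.7] -1.6
```

View pics/wrist12.png

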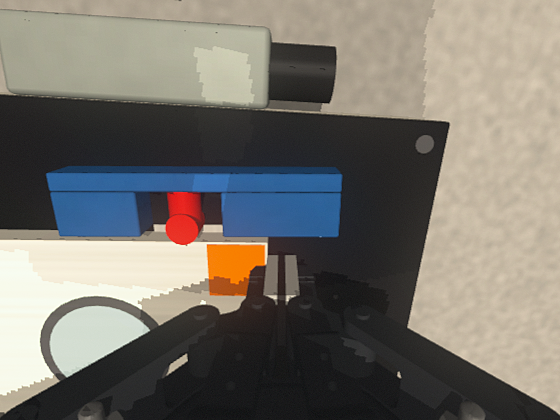

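View pics/side12c.png

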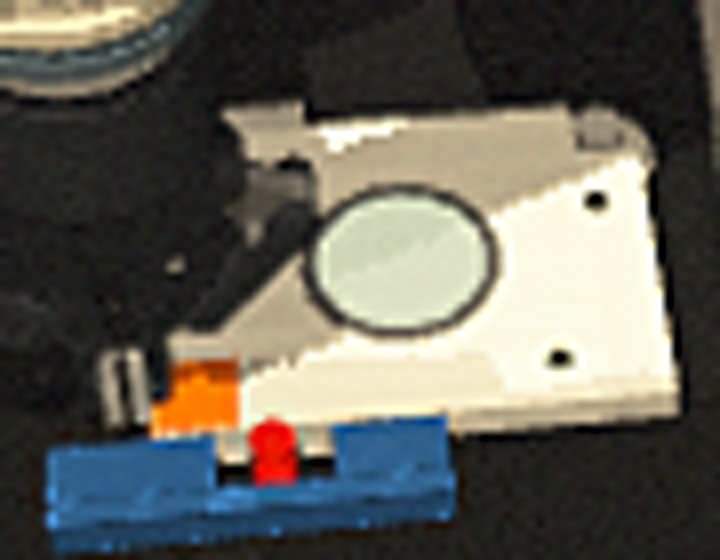

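Still no stop (about 4 N). More of the same.

```bash
python3 -m crank '[[0,-0.2,0,-0.04,0,0.05,-1],[0,-0.1,0,-0.04,0,0.04,-1],[0,0,0,-0.04,0,0.03,-1],[0,0,0,0,0,0,-1],[0,0,0,0,0,0,-1],[0,0,0,0,0,0,-1],[0,0,0,0,0,0,-1],[0,0,0,0,0,0,-1],[0,0,0,0,0,0,-1],[0,0,0,0,0,0,-1]]'
python3 st.py
python3 -m crank '[[0,-0.1,0,-0.04,0,0.03,-1],[0,-0.1,0,-0.04,0,0.03,-1],[0,0,0,0,0,0,-1],[0,0,0,0,0,0,-1],[0,0,0,0,0,0,-1],[0,0,0,0,0,0,-1],[0,0,0,0,0,0,-1],[0,0,0,0,0,0,-1],[0,0,0,0,0,0,-1],[0,0,0,0,0,0,-1]]'
python3 st.py 13 wrist side
python3 - <<'E'
import cv2
s=cv2.imread("pics/side13.png");cv2.imwrite("pics/side13c.png",cv2.resize(s[205:275,215:305],None,fx=8,fy=8,interpolation=cv2.INTER_CUBIC))
E
```

```text
clock: 14.38
eef_pos: [558.1, 184.6, 61.7]
tcp_rot: [-1.578, -0.009, 0.217]
contact_force: [4.6, -1.5, 0.9]
opening: -0.0
t 14.38 pos [558.1 184.6  61.7] rot [-1.578 -0.009  0.217] tool-frame from peg [157.   87.9] F tool x,z,down [ 4.2 -2.5] -0.9
clock: 15.22
eef_pos: [557.6, 185.2, 61.7]
tcp_rot: [-1.578, -0.009, 0.22]
contact_force: [4.6, -0.9, 1.8]
opening: 0.001
t 15.22 pos [557.6 185.2  61.7] rot [-1.578 -0.009  0.22 ] tool-frame from peg [156.9  88. ] F tool x,z,down [ 4.3 -1.9] -1.8
```

View pics/wrist13.png

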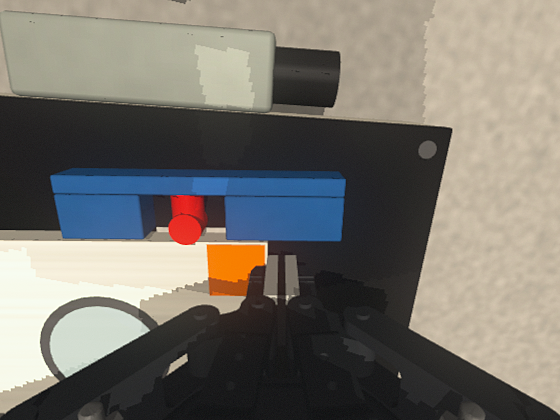

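View pics/side13c.png

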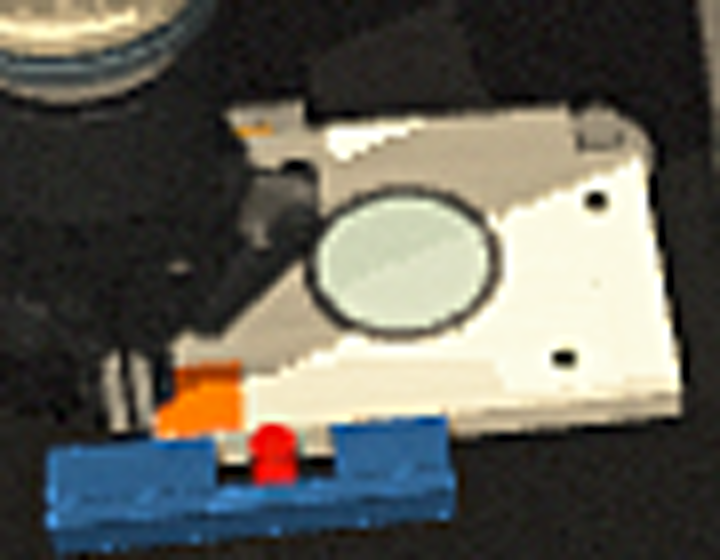

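A brass strip has appeared behind the far long edge at (255,130). It was hidden one picture earlier, so the tongue has popped up. I'll push slightly further to confirm the fence stop.

```bash
python3 -m crank '[[0,-0.1,0,-0.04,0,0.03,-1],[0,0,0,-0.04,0,0.03,-1],[0,0,0,0,0,0,-1],[0,0,0,0,0,0,-1],[0,0,0,0,0,0,-1],[0,0,0,0,0,0,-1],[0,0,0,0,0,0,-1],[0,0,0,0,0,0,-1],[0,0,0,0,0,0,-1],[0,0,0,0,0,0,-1]]'
python3 st.py
python3 -m crank '[[0,0,0,-0.04,0,0.02,-1],[0,0,0,-0.04,0,0.02,-1],[0,0,0,0,0,0,-1],[0,0,0,0,0,0,-1],[0,0,0,0,0,0,-1],[0,0,0,0,0,0,-1],[0,0,0,0,0,0,-1],[0,0,0,0,0,0,-1],[0,0,0,0,0,0,-1],[0,0,0,0,0,0,-1]]'
python3 st.py 14 side
python3 - <<'E'
import cv2
s=cv2.imread("pics/side14.png");cv2.imwrite("pics/side14c.png",cv2.resize(s[205:275,215:305],None,fx=8,fy=8,interpolation=cv2.INTER_CUBIC))
E
```

```text
clock: 16.15
eef_pos: [557.1, 185.7, 61.7]
tcp_rot: [-1.578, -0.01, 0.222]
contact_force: [5.1, -0.5, 0.6]
opening: -0.001
t 16.15 pos [557.1 185.7  61.7] rot [-1.578 -0.01   0.222] tool-frame from peg [156.7  88.3] F tool x,z,down [ 4.9 -1.6] -0.6
clock: 16.98
eef_pos: [556.7, 186.1, 61.7]
tcp_rot: [-1.578, -0.012, 0.222]
contact_force: [4.1, -1.5, 1.2]
opening: 0.003
t 16.98 pos [556.7 186.1  61.7] rot [-1.578 -0.012  0.222] tool-frame from peg [156.4  88.8] F tool x,z,down [ 3.7 -2.3] -1.2
```

View pics/side14c.png

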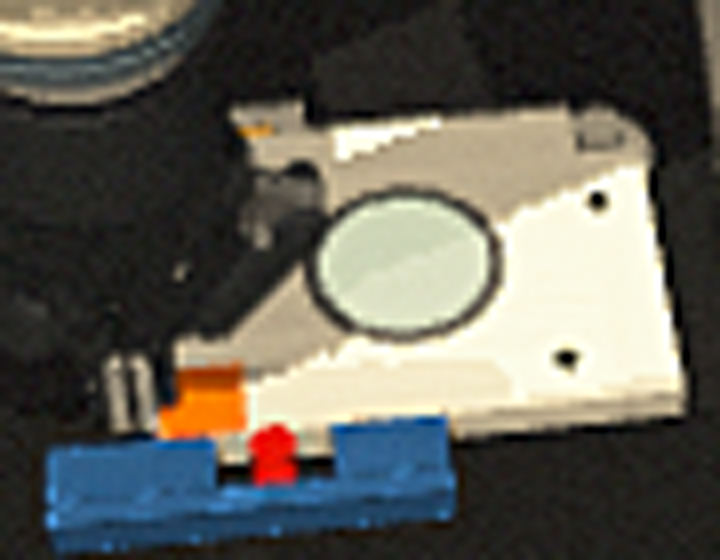

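```bash
python3 -m crank '[[0,-0.1,0,-0.05,0,0.03,-1],[0,-0.1,0,-0.05,0,0.03,-1],[0,0,0,-0.04,0,0.02,-1],[0,0,0,0,0,0,-1],[0,0,0,0,0,0,-1],[0,0,0,0,0,0,-1],[0,0,0,0,0,0,-1],[0,0,0,0,0,0,-1],[0,0,0,0,0,0,-1],[0,0,0,0,0,0,-1]]'
python3 st.py
python3 -m crank '[[0,0,0,-0.05,0,0.02,-1],[0,0,0,-0.05,0,0.02,-1],[0,0,0,-0.04,0,0.02,-1],[0,0,0,0,0,0,-1],[0,0,0,0,0,0,-1],[0,0,0,0,0,0,-1],[0,0,0,0,0,0,-1],[0,0,0,0,0,0,-1],[0,0,0,0,0,0,-1],[0,0,0,0,0,0,-1]]'
python3 st.py 15 wrist side
python3 - <<'E'
import cv2
s=cv2.imread("pics/side15.png");cv2.imwrite("pics/side15c.png",cv2.resize(s[205:275,215:305],None,fx=8,fy=8,interpolation=cv2.INTER_CUBIC))
E
```

```text
clock: 17.87
eef_pos: [556.0, 186.8, 61.7]
tcp_rot: [-1.578, -0.013, 0.226]
contact_force: [4.7, -0.7, 1.1]
opening: -0.007
t 17.87 pos [556.  186.8  61.7] rot [-1.578 -0.013  0.226] tool-frame from peg [156.2  89. ] F tool x,z,down [ 4.4 -1.8] -1.1
clock: 18.7
eef_pos: [555.6, 187.2, 61.7]
tcp_rot: [-1.578, -0.016, 0.226]
contact_force: [4.4, -1.1, 2.0]
opening: 0.001
t 18.7 pos [555.6 187.2  61.7] rot [-1.578 -0.016  0.226] tool-frame from peg [155.9  89.6] F tool x,z,down [ 4.1 -2. ] -2.0
```

View pics/side15c.png

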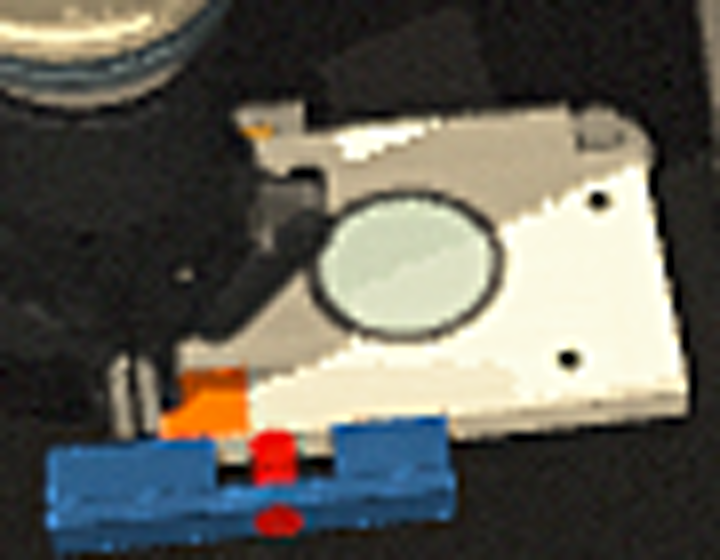

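View pics/wrist15.png

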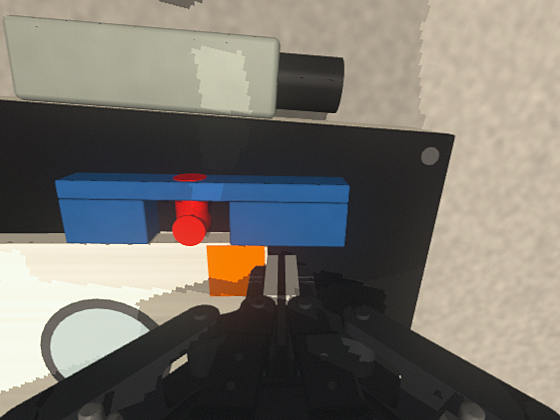

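The plunger's rear end now shows through the fence's back at (190,178), so it's well squeezed. The brass stays visible. A little more, to feel the stop.

```bash
python3 -m crank '[[0,0,0,-0.05,0,0.03,-1],[0,0,0,-0.05,0,0.03,-1],[0,0,0,-0.04,0,0.02,-1],[0,0,0,0,0,0,-1],[0,0,0,0,0,0,-1],[0,0,0,0,0,0,-1],[0,0,0,0,0,0,-1],[0,0,0,0,0,0,-1],[0,0,0,0,0,0,-1],[0,0,0,0,0,0,-1]]'
python3 st.py
python3 -m crank '[[0,0,0,-0.05,0,0.02,-1],[0,0,0,-0.05,0,0.02,-1],[0,0,0,-0.05,0,0.02,-1],[0,0,0,0,0,0,-1],[0,0,0,0,0,0,-1],[0,0,0,0,0,0,-1],[0,0,0,0,0,0,-1],[0,0,0,0,0,0,-1],[0,0,0,0,0,0,-1],[0,0,0,0,0,0,-1]]'
python3 st.py 16 wrist side
```

```text
clock: 19.63
eef_pos: [555.5, 187.5, 61.8]
tcp_rot: [-1.578, -0.019, 0.227]
contact_force: [3.8, -1.2, 1.1]
opening: 0.0
t 19.63 pos [555.5 187.5  61.8] rot [-1.578 -0.019  0.227] tool-frame from peg [155.9  89.8] F tool x,z,down [ 3.4 -2. ] -1.1
clock: 20.47
eef_pos: [555.4, 187.5, 61.8]
tcp_rot: [-1.579, -0.022, 0.227]
contact_force: [4.2, -0.8, 0.9]
opening: -0.003
t 20.47 pos [555.4 187.5  61.8] rot [-1.579 -0.022  0.227] tool-frame from peg [155.9  89.7] F tool x,z,down [ 3.9 -1.7] -0.9
```

View pics/wrist16.png

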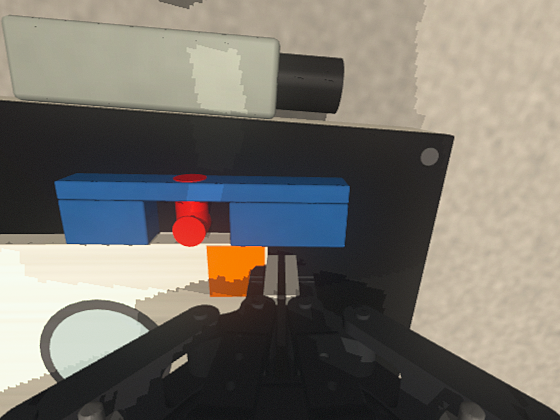

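The tool no longer advances under repeated 0.5 mm steps, so the stop is felt. Backing straight off along +x.

```bash
python3 -m crank '[[0,0,0,0.1,0,0,-1],[0,0,0,0.2,0,0,-1],[0,0,0,0.3,0,0,-1],[0,0,0,0.3,0,0,-1],[0,0,0,0.3,0,0,-1],[0,0,0,0.3,0,0,-1],[0,0,0,0.3,0,0,-1],[0,0,0,0.2,0,0,-1],[0,0,0,0,0,0,-1],[0,0,0,0,0,0,-1]]'
python3 st.py 17 wrist side
python3 - <<'E'
import cv2
s=cv2.imread("pics/side17.png");cv2.imwrite("pics/side17c.png",cv2.resize(s[205:275,215:305],None,fx=8,fy=8,interpolation=cv2.INTER_CUBIC))
E
```

```text
clock: 21.4
eef_pos: [555.7, 187.7, 61.4]
tcp_rot: [-1.581, 0.021, 0.226]
contact_force: [5.0, -1.3, -0.4]
opening: 0.001
t 21.4 pos [555.7 187.7  61.4] rot [-1.581  0.021  0.226] tool-frame from peg [156.1  90. ] F tool x,z,down [ 4.6 -2.4] 0.4
```

View pics/side17c.png

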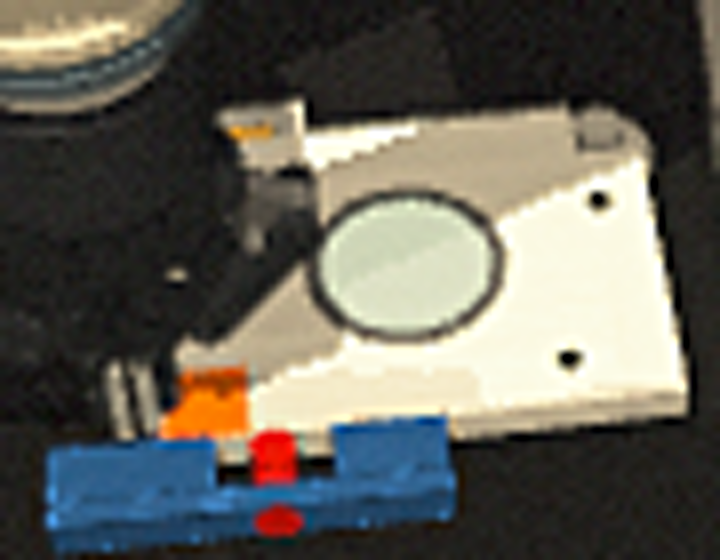

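View pics/wrist17.png

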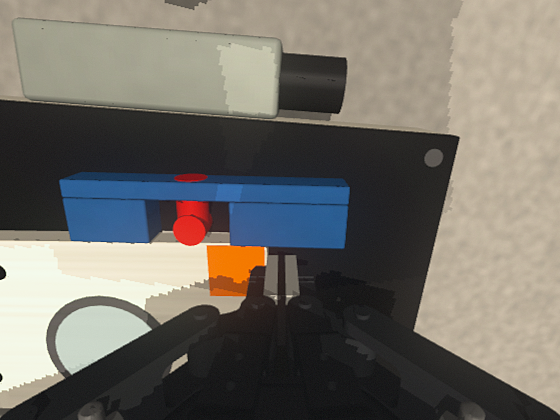

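The tool tilted instead of translating, so something is limiting it. Checking the joints.

```bash
python3 - <<'E'
from h import *
s=r.sense();print(s['qpos'].round(4),s['qvel'].round(4),s['joint_efforts'].round(1),s['eef_pos'],s['tcp_rot'],s['contact_force'],s['wrist_torque'])
E
```

```text
[ 0.3275  0.5287  1.8297 -0.0108  0.8053  0.109 ] [-0.0012 -0.0012 -0.0003 -0.0001  0.0007 -0.0015] [  1.4 -61.  -21.5   0.6   1.2   0. ] [555.70991662 187.66886464  61.37913996] [-1.58074766  0.02115796  0.22598988] [ 3.68130614 -0.54131786  0.60892576] [-0.18851197 -0.63568347  0.05692393]
```

All joints are within range, and the force still reads +4 N from the plate, so the finger isn't caught. The tiny steps just tilted the wrist. I'll use larger retreat steps and right the tilt afterwards.

```bash
python3 -m crank '[[0,0,0,0.8,0,0,-1],[0,0,0,0.8,0,0,-1],[0,0,0,0.8,0,0,-1],[0,0,0,0.5,0,0,-1],[0,0,0,0,0,0,-1],[0,0,0,0,0,0,-1],[0,0,0,0,0,0,-1],[0,0,0,0,0,0,-1],[0,0,0,0,0,0,-1],[0,0,0,0,0,0,-1]]'
python3 st.py 18 wrist side
python3 - <<'E'
from h import *
s=r.sense();print(s['qpos'].round(4),s['joint_efforts'].round(1))
E
```

```text
clock: 22.33
eef_pos: [577.9, 193.5, 57.5]
tcp_rot: [-1.58, 0.038, 0.225]
contact_force: [-0.7, 0.3, -1.0]
opening: -0.002
t 22.33 pos [577.9 193.5  57.5] rot [-1.58   0.038  0.225] tool-frame from peg [179.   90.9] F tool x,z,down [-0.7  0.4] 1.0
[ 0.3238  0.5678  1.7662 -0.0075  0.8461  0.1036] [  0.  -65.9 -25.   -0.    0.2   0. ]
```

View pics/wrist18.png

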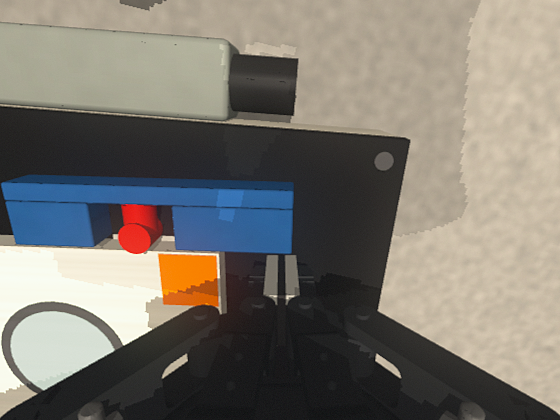

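Free now, with zero force. I'll lift clear, right the tilt and inspect.

```bash
python3 -m crank '[[0,0,0,0.2,-1,0,-1],[0,0,-1,0.2,-1.5,0,-1],[0,0,-1,0.2,-2,0,-1],[0,0,0,0,-2.5,0,-1],[0,0,0,0,-2.5,0,-1],[0,0,0,0,-2,0,-1],[0,0,0,0,-1,0,-1],[0,0,0,0,0,0,-1],[0,0,0,0,0,0,-1],[0,0,0,0,0,0,-1]]'
python3 st.py 19 wrist side
python3 - <<'E'
import cv2
s=cv2.imread("pics/side19.png");cv2.imwrite("pics/side19c.png",cv2.resize(s[205:275,215:305],None,fx=8,fy=8,interpolation=cv2.INTER_CUBIC))
E
```

```text
clock: 23.27
eef_pos: [586.7, 196.8, 196.8]
tcp_rot: [-1.58, -0.01, 0.225]
contact_force: [-0.4, -0.4, 0.1]
opening: 0.001
t 23.27 pos [586.7 196.8 196.8] rot [-1.58  -0.01   0.225] tool-frame from peg [188.3  92.1] F tool x,z,down [-0.5 -0.3] -0.1
```

View pics/wrist19.png

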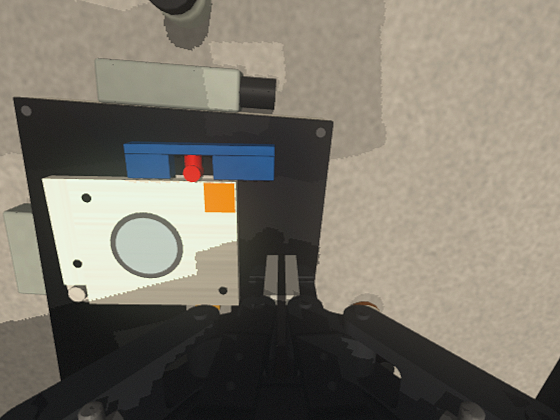

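View pics/side19c.png

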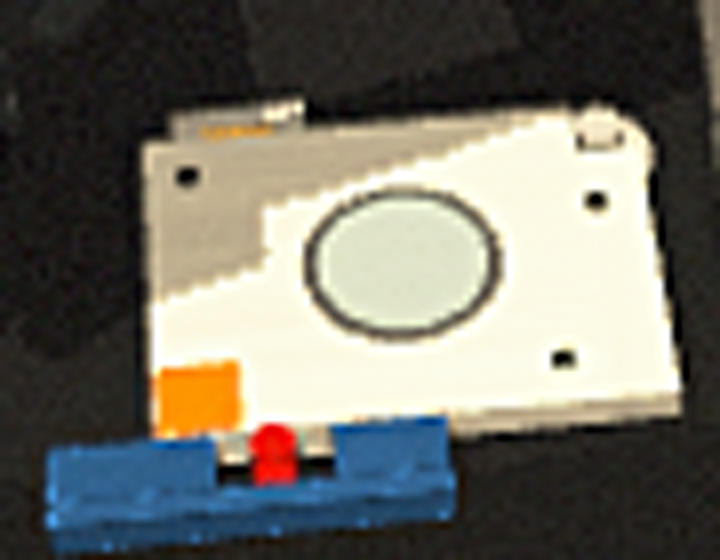

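The brass strip stands along the far edge at (235,132) in the side crop. The insert didn't swing back, and the peg is in its notch. I'll move the wrist camera over the tongue for a closer check.

```bash
python3 -m crank '[[0,0,0,-0.8,-0.2,-2.2,-1],[0,0,0,-0.9,0,-2.2,-1],[0,0,0,-0.9,0,-2.2,-1],[0,0,0,-0.9,0,-2.2,-1],[0,0,0,-0.9,0,-2.2,-1],[0,0,0,-0.9,0,-2,-1],[0,0,0,-0.9,0,-1.5,-1],[0,0,0,-0.3,0,-0.5,-1],[0,0,0,0,0,0,-1],[0,0,0,0,0,0,-1]]'
python3 st.py 20 wrist
python3 - <<'E'
import cv2
s=cv2.imread("pics/wrist20.png");cv2.imwrite("pics/wrist20c.png",cv2.resize(s[100:280,180:420],None,fx=3.3,fy=3.3,interpolation=cv2.INTER_CUBIC))
E
```

```text
clock: 24.2
eef_pos: [549.0, 29.9, 185.9]
tcp_rot: [-1.577, 0.012, 0.227]
contact_force: [0.7, 0.3, 0.1]
opening: -0.001
t 24.2 pos [549.   29.9 185.9] rot [-1.577  0.012  0.227] tool-frame from peg [114.1 -62.4] F tool x,z,down [0.8 0.2] -0.1
```

View pics/wrist20.png

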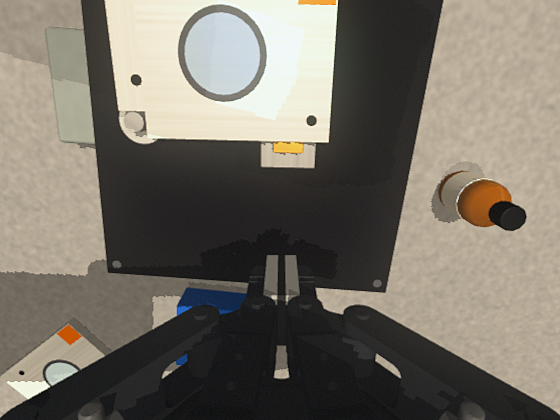

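View pics/wrist20c.png

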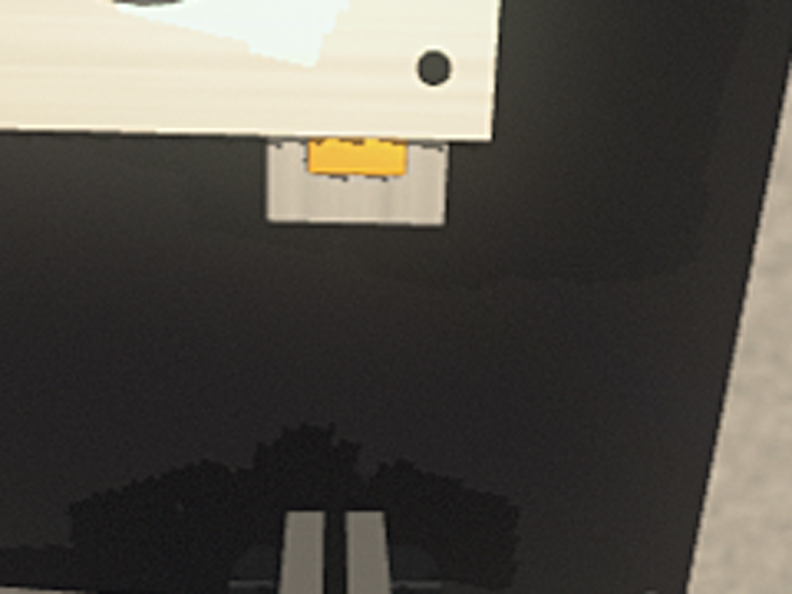

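The close view shows brass at (288,147), raised and fully out beyond the long edge with a shadow under it. The edge is parallel to the arm's end (slopes 0.020 vs 0.017), and the peg at (134,122) sits in the notch. I'll wait a second, confirm nothing creeps, and check the bystanders.

```bash
python3 -m crank '[[0,0,0,0,-1,-1,-1],[0,0,0,0,-1,-2,-1],[0,0,0,0,-1,-3,-1],[0,0,0,0,0,-3,-1],[0,0,0,0,0,-3,-1],[0,0,0,0,0,-2,-1],[0,0,0,0,0,-1,-1],[0,0,0,0,0,0,-1],[0,0,0,0,0,0,-1],[0,0,0,0,0,0,-1]]'
python3 -m crank '[[0,0,0,0,0,0,-1],[0,0,0,0,0,0,-1],[0,0,0,0,0,0,-1],[0,0,0,0,0,0,-1],[0,0,0,0,0,0,-1],[0,0,0,0,0,0,-1],[0,0,0,0,0,0,-1],[0,0,0,0,0,0,-1],[0,0,0,0,0,0,-1],[0,0,0,0,0,0,-1]]'
python3 st.py 21 side top
python3 - <<'E'
import cv2,numpy as np
s=cv2.imread("pics/side21.png");a=cv2.imread("pics/side0.png")
l=cv2.resize(s[165:345,165:345],None,fx=2.2,fy=2.2);m=cv2.resize(a[165:345,165:345],None,fx=2.2,fy=2.2)
cv2.imwrite("pics/side21ab.png",np.hstack([m,l]));cv2.imwrite("pics/side21c.png",cv2.resize(s[205:275,215:305],None,fx=8,fy=8,interpolation=cv2.INTER_CUBIC))
E
```

```text
clock: 25.08
eef_pos: [590.1, -116.6, 223.3]
tcp_rot: [-1.578, 0.008, 0.239]
contact_force: [-0.7, 0.4, 0.9]
opening: -0.002
clock: 25.92
eef_pos: [589.1, -111.4, 223.3]
tcp_rot: [-1.577, 0.009, 0.244]
contact_force: [0.7, -0.3, 0.1]
opening: -0.004
t 25.92 pos [ 589.1 -111.4  223.3] rot [-1.577  0.009  0.244] tool-frame from peg [ 117.9 -211.2] F tool x,z,down [ 0.6 -0.4] -0.1
```

View pics/side21c.png

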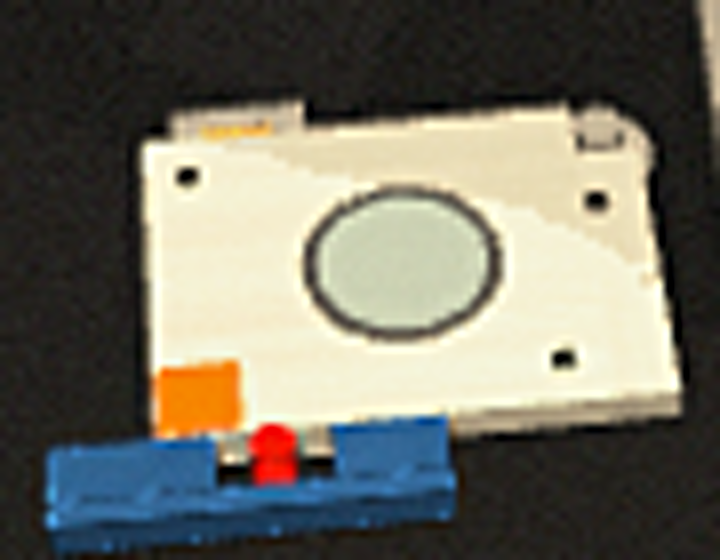

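View pics/side21ab.png

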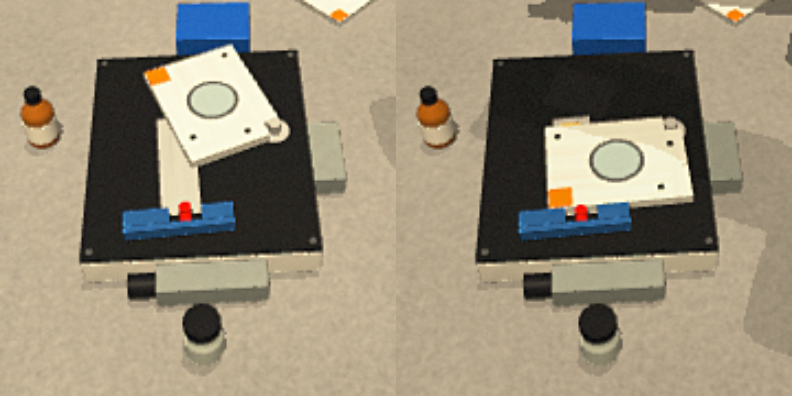

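The insert hasn't moved in the 2.6 s between side pictures: hole at (187,177), brass at (235,131), the same pixels as before. The bottle, slide box and objective case stand where they were. Handing in.

```bash
python3 -c "
from rig import order
print(order.sign_off())"
```

```text
the job is handed in; nothing more can be done
None
```

The insert is locked at home between the red plunger and the brass tongue, and I handed the job in at about 26 s of the 58 s allowed. I shut the gripper and pushed the short edge beside the orange corner, swinging the insert about 1.2 rad round the peg. When it stopped moving, I backed off and lifted clear.

**Last checks**
- **Tongue:** It is up behind the far long edge. That edge is parallel to the fence arm within about 0.003 rad.
- **Hold:** After I let go, the plunger pushed the insert back from the stop. It then kept the same pixels in two side pictures 2.6 s apart.
- **Notch:** The peg is still in the notch.
- **Bystanders:** The bottle, slide box and objective case look the same in the before and after side pictures. The tool was touching nothing at hand-in.

**What disagreed or went wrong**
- **Start angle:** The insert started about 1.19 rad clockwise of the stage's x, while the text says 0.45–0.75 rad. The wrist view confirmed my measurement.
- **Force:** I read about 6 N at most (about 5 N sideways), but only at the end of each move. A brief higher peak while pushing would not have shown. The stop showed as no further travel, not as a rise in force.
- **Letting go:** The first back-off, in small steps, only tilted the wrist by about 2.5° with the finger still against the insert. Larger steps freed it.

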